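# Fit the transformer into the control box and slide its lock home

### The arm

A 6-joint arm with a two-finger parallel gripper is mounted at the origin on the work surface. World frame = base frame: x ahead of the robot, y to its left, z up, the work surface at z = 0. Lengths are in m, angles in rad, forces in N, time in s.
With the tool pointing down it reaches from about 0.35 to 0.975 m from the base axis. Payload 4.9 kg.
Tool frame: the origin (TCP) lies on the centre line of the jaws, within the pads' length; the fingertips stand 19 mm ahead of it and the grasp point (between the pads) is the TCP; z points along the fingers, y is the line along which they close (so a half turn about z gives the same grasp; the last joint's range is limited). The gripper opens to 85 mm and grips with 20 to 120 N. Pads are 22 mm wide; open, the fingers measure 114 mm over their backs; the gripper's body (76 mm by 85 mm) begins 54 mm behind the grasp point. The pads swing forward as they close: fully open they stand 13 mm farther back than shut.
Start: joints at [-1.249, 0.053, 1.613, -0, 1.476, -0.119], TCP at [0.267, -0.565, 0.25] pointing down, gripper open.
Joint ranges: [-3.01, 3.01], [-1.01, 2.22], [0.06, 2.58], [-1.02, 4.17], [0.09, 2.62], [-3.14, 3.14]. Speed limits (rad/s): [2.57, 2.57, 3.14, 3.14, 3.14, 3.14].

### API

Orientations are given as a unit quaternion [w, x, y, z].
In Python, from plant import state, grab_frame, ticket, spotter gives the robot as it stands.
- The arm moves only by the tool apply_moves, never from a script. Its argument "series" is a list of rows, each an object of numbers: "jaw": the closure, from 0 (fully open) to 1 (shut); "dx", "dy", "dz": the shift along the tool's x, y, z in mm; "turn": the turn about the tool's z in rad. A call has 1 to 5 rows; each row is the pose to reach, as a shift and turn from the pose commanded when the call began, along the tool's axes at that moment; what a row does not reach only later rows make up. A row lasts 1/12 s, in which the tool goes at most 41.7 mm and 7.16 degrees, less where a joint would pass 70% of its speed; a pose out of reach is approached as far as the arm can. A call with a gripper value outside its range is refused whole. The fingers move at their own pace and stop on an object; the grip force is fixed at half the most. Time passes only in rows, so rows that repeat a pose let the fingers close. It gives the time, the measured TCP pose, the force, the opening and the grip force at its end, in the units of the state.
- state(): the state, without advancing time (a new reading comes with each control period).
- grab_frame(name): name is "scene" or "top" or "wrist"; returns a dict with "pixels" (400x640x3 uint8, red, green, blue), "mtx" (3x3 intrinsics, pixels), "dist_coeffs" ([k1, k2, p1, p2, k3] as OpenCV has them; the pictures are not rectified), "camera_from_world" (4x4, takes a point from world to camera coordinates). Camera axes: x right, y down, z forward; pixel columns grow to the right and rows downward; lengths in m; the calibration is good to about 2 mm. A picture is of the moment at which its call begins. There is no depth.
- ticket.job_done(): hands the job in; it is judged then, once.
Trained networks look in a picture, given as the dict that the camera call returned (one of the last four; its "shot" number tells which), for a name from the list of things; names that differ only in an ending like _2 or _b are one class to them, and where a whole thing is asked for, a point or a joint stands for the part that bears it (a point fixed in the world has none). Each returns a list of dicts, best first, with "conf" (0 to 1); they miss things now and then, are a little off and sometimes report something else, mostly with a low value. They report only what shows in the picture. A call takes as long as a camera call.
- spotter.outline_of(picture, target): "region" (400x640 bool, what is visible of it) and "extent" ([left, top, right, bottom] in pixels, round what is visible of it).
The state is a dict: "time": time; "joint_pos": joint angles; "joint_vel": joint speeds; "joint_efforts": joint torques, N m; "tool_pos": TCP position; "tool_rot": TCP orientation; "contact_force": force on the tool from outside, world axes, zero at the start; "ft_torque": the same for the moment, N m; "gripper_width": opening from 0.0 (shut) to 1.0 (fully open); "grasp_force": force on a finger pad.
Only numpy, scipy, OpenCV 4.12 (cv2) and the standard library are available. Lean on these libraries where they do the work, as an engineer would, in place of code of your own. Each camera call takes 0.05 s, during which the arm holds its last target. There are 200 camera calls.

### The job

On the control-box line, pull the red lock slide inside the green box nearest to you all the way back to its open stop, then lower the loose transformer into its empty bay (set it down, do not drop it) and let go of it. Then push the red slide fully home to its far stop, so that its tongue covers the transformer's foot, and let go. Leave all the other loose things on the bench where they are.

Things in the scene. Friction and masses are not known exactly. Their poses are not given: they have to be found in the camera images.
- box: Open green cast control box fixed to the bench, 220 (x) x 360 (y) x 45 mm high, walls and floor 6 mm; origin at the centre of its underside; z up, x away from the robot at yaw 0 (turned up to 0.25 rad), y along its length. Fixed in it: three white ceramic bodies at box y = -125 mm, tops 42 mm above the bench, and a grey terminal block at y = +130 mm, top 32 mm above it.
- bay (a point): Centre of the empty bay (white pad) on the box's inner floor, 6 mm above the bench, at box x = +15, y = +20 mm; axes as the box. Low aluminium rails 5 mm high stand round it; inside them it is 46 mm (x) by 90 mm (y), so the transformer's foot, lying along box y, has 3 mm of play on every side.
- lock (a joint): Travel of the red lock slide along box x, m: 0 = open stop (nearest the robot), 0.050 = home, at the far stop (+x). It starts part way, its tongue over the bay so that the transformer cannot go in; the tongue is clear of the foot below about 0.020. Friction about 2.5 N; it stays where it is left, with no spring or catch.
- lock_top (a point): Centre of the top of the slide's red grip, axes as the box; moves with it. Grip: upright block 14 (box x) x 26 (box y) x 34 mm, its top 51 mm above the bench, on an aluminium carriage whose top is 18 mm above the bench. It runs at box y = -46 mm from box x = -35 (open) to +15 mm (home). Its flat red tongue, 16 mm wide, reaches 37 mm to +y of it, 8.5 mm above the box floor.
- transformer: Loose transformer: dark steel core 44 (x) x 40 (y) mm, 8 to 47 mm above its underside (50 with its yellow cap), copper winding out to 27 mm on both y sides, flat aluminium foot 40 x 84 (y) x 5 mm. Origin: centre of the foot's underside, z up. Grip across the 44 mm. About 0.5 kg. Fits either way round. Stands right of the box, turned up to 0.5 rad, perhaps in the contactor's place.
- contactor: Bystander: black block 46 x 62 x 40 mm with a smaller grey block on top (54 mm tall in all) and brass screws; origin at the centre of its underside.
- insulator_a: Bystander: loose white ceramic body, 34 mm diameter, 36 mm tall, origin at the centre of its underside.
- insulator_b: Bystander: another, the same.
- terminal_strip: Bystander: grey terminal block 34 x 72 x 26 mm, origin at the centre of its underside.
- screwdriver: Bystander: screwdriver lying on the bench.
- screw_jar: Bystander: clear jar with blue cap, 64 mm diameter, 75 mm tall, origin at the centre of its underside.

How it is judged:
By the outcome, as a careful person would: the job done as asked, in the order asked, and still so for the second after the job is handed in, with the robot touching nothing.
It also fails if it takes over 61 s, if anything falls off the work surface, if the arm or the gripper's body presses on something with over 40 N, if the wrist force passes 120 N, or if a joint passes its speed limit or range.

## Working session

There is one attempt and no reset: what is moved stays moved. The work goes in short steps, Python scripts to look and compute and a tool call to move; the robot and the scene stay as the last step left them, time stands still between calls to the robot, and variables do not carry over. Pictures are saved under pics/ and viewed, at most 12 in all, crops included, and the job is handed in when it is done.

Besides the shell and the picture viewer there is one more tool, called after "Request:" as name(argument=value, ...), one argument or row to a line, values as JSON. apply_moves: Moves the arm, as the interface text tells. Its arguments: {"type":"object","properties":{"series":{"type":"array","items":{"type":"object","properties":{"jaw":{"type":"number"},"dx":{"type":"number"},"dy":{"type":"number"},"dz":{"type":"number"},"turn":{"type":"number"}}}}},"required":["series"]}

```bash
mkdir -p pics; cat > h.py <<'E'
import numpy as np, cv2
from plant import state, grab_frame, ticket, spotter
def ray(f,uv):
    n=cv2.undistortPoints(np.array(uv,float).reshape(-1,1,2),f["mtx"],np.array(f["dist_coeffs"],float)).reshape(-1,2)
    T=np.array(f["camera_from_world"]);R,t=T[:3,:3],T[:3,3]
    return -R.T@t,np.c_[n,np.ones(len(n))]@R
def onz(f,uv,z):
    o,d=ray(f,uv); return o+d*((z-o[2])/d[:,2])[:,None]
def proj(f,P):
    T=np.array(f["camera_from_world"]);r=cv2.Rodrigues(T[:3,:3])[0]
    return cv2.projectPoints(np.array(P,float).reshape(-1,1,3),r,T[:3,3],f["mtx"],np.array(f["dist_coeffs"],float))[0].reshape(-1,2)
def save(f,n): cv2.imwrite("pics/"+n,np.array(f["pixels"])[:,:,::-1])
E
python3 - <<'E'
from h import *
s=state();print({k:np.round(v,3).tolist() for k,v in s.items()})
I={}
for n in("top","scene"):
    f=grab_frame(n);f["mtx"]=np.array(f["mtx"],float);save(f,n+".png");I[n]=f["pixels"]
    o,_=ray(f,[[320,200]]);print(n,o.round(3))
    for t in("box","lock","transformer","contactor"):
        for r in spotter.outline_of(f,t)[:2]:
            c,wh,a=cv2.minAreaRect(np.argwhere(r["region"])[:,::-1].astype(np.float32))
            print(t,round(r["conf"],2),np.round(r["extent"]),np.round(c),np.round(wh),round(a), onz(f,[c],.03).round(3))
E
```

```text
{'time': 0.0, 'joint_pos': [-1.249, 0.053, 1.614, 0.0, 1.476, -0.119], 'joint_vel': [-0.002, -0.001, 0.001, 0.001, 0.001, 0.002], 'joint_efforts': [0.002, -39.366, -37.018, -0.0, 0.007, 0.0], 'tool_pos': [0.266, -0.565, 0.249], 'tool_rot': [-0.001, 0.976, 0.219, -0.0], 'contact_force': [-0.319, 0.55, -0.086], 'ft_torque': [0.068, -0.021, 0.059], 'grasp_force': 0.0, 'gripper_width': 1.002}
top [ 0.45  -0.006  1.269]
box 0.62 [244. 147. 364. 231.] [302. 189.] [ 72. 118.] 85 [[0.564 0.043 0.03 ]]
box 0.18 [153. 186. 183. 205.] [168. 193.] [20. 26.] 90 [[0.541 0.458 0.03 ]]
lock 0.5 [308. 185. 323. 193.] [314. 186.] [ 8. 14.] 90 [[0.574 0.007 0.03 ]]
lock 0.3 [244. 148. 362. 232.] [302. 189.] [ 72. 118.] 85 [[0.563 0.043 0.03 ]]
transformer 0.56 [389. 220. 415. 237.] [402. 227.] [26. 14.] 8 [[ 0.453 -0.268  0.03 ]]
contactor 0.54 [390. 166. 414. 188.] [402. 178.] [21. 17.] 27 [[ 0.604 -0.266  0.03 ]]
scene [1.37  0.315 0.73 ]
box 0.85 [259. 175. 411. 260.] [334. 215.] [151.  71.] 9 [[0.577 0.042 0.03 ]]
lock 0.79 [314. 203. 338. 223.] [323. 212.] [20. 17.] 0 [[0.571 0.011 0.03 ]]
transformer 0.76 [236. 156. 264. 182.] [251. 170.] [27. 21.] 16 [[ 0.461 -0.256  0.03 ]]
contactor 0.83 [207. 185. 242. 211.] [225. 199.] [28. 23.] 45 [[ 0.61  -0.255  0.03 ]]
```

View pics/top.png

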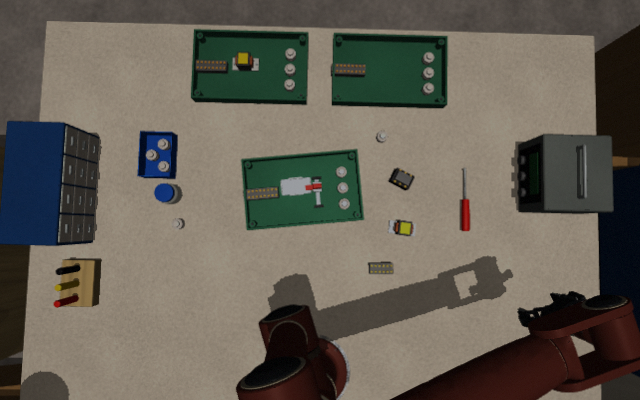

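View pics/scene.png

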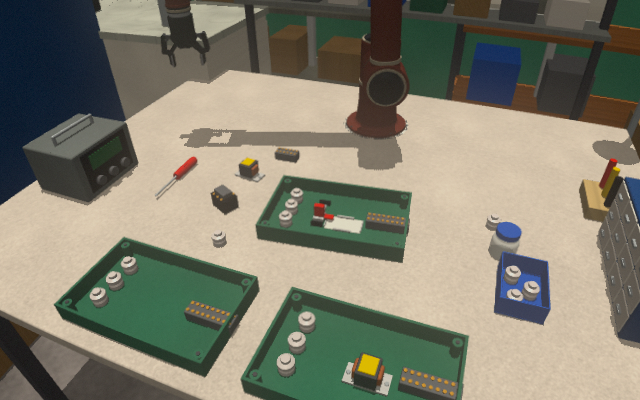

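The top view shows the green box centred at about (302,189), the red slide at (314,186), the transformer at (402,228) and the contactor at (402,178). The scene view agrees, with the tongue part way over the pad. I'll move over the transformer for a closer wrist view.

Request:
apply_moves(
  series=[
    {"dx": 140,"dy": -82,"dz": 0,"turn": -0.6,"jaw": 0},
    {"dx": 140,"dy": -82,"dz": 0,"turn": -0.6,"jaw": 0},
    {"dx": 140,"dy": -82,"dz": 0,"turn": -0.6,"jaw": 0},
    {"dx": 140,"dy": -82,"dz": 0,"turn": -0.6,"jaw": 0},
    {"dx": 140,"dy": -82,"dz": 0,"turn": -0.6,"jaw": 0},
  ],
)

```text
time: 0.92
tool_pos: [0.3613, -0.4268, 0.2505]
tool_rot: [-0.0, 0.865, 0.502, 0.001]
contact_force: [0.9, -1.0, 0.3]
gripper_width: 0.995
grasp_force: 0.0
```

Request:
apply_moves(
  series=[
    {"dx": 163,"dy": 12,"dz": 0,"turn": -0.55,"jaw": 0},
    {"dx": 163,"dy": 12,"dz": 0,"turn": -0.55,"jaw": 0},
    {"dx": 163,"dy": 12,"dz": 0,"turn": -0.55,"jaw": 0},
    {"dx": 163,"dy": 12,"dz": 0,"turn": -0.55,"jaw": 0},
    {"dx": 163,"dy": 12,"dz": 0,"turn": -0.55,"jaw": 0},
  ],
)

```text
time: 1.33
tool_pos: [0.4539, -0.2918, 0.2506]
tool_rot: [-0.0, 0.696, 0.718, 0.001]
contact_force: [-0.5, -0.5, -1.3]
gripper_width: 1.002
grasp_force: 0.0
```

```bash
python3 - <<'E'
from h import *
s=state();print(s["time"],np.round(s["tool_pos"],4),np.round(s["tool_rot"],4),np.round(s["joint_pos"],2))
f=grab_frame("wrist");save(f,"w1.png")
T=np.array(f["camera_from_world"]);print(ray(f,[[320,200]]))
for r in spotter.outline_of(f,"transformer")[:2]:
    c,wh,a=cv2.minAreaRect(np.argwhere(r["region"])[:,::-1].astype(np.float32))
    print(r["conf"],r["extent"],np.round(c),np.round(wh),a)
E
```

```text
1.3333 [ 0.4539 -0.2918  0.2506] [-0.      0.6959  0.7182  0.0014] [-0.71 -0.15  1.81  0.    1.48 -0.74]
(array([ 0.45158674, -0.22546944,  0.37413989]), array([[ 0.01622428, -0.26047069, -0.96537752]]))
0.66 [299.4, 122.8, 338.6, 190.2] [317. 157.] [40. 67.] 8.746162414550781
```

View pics/w1.png

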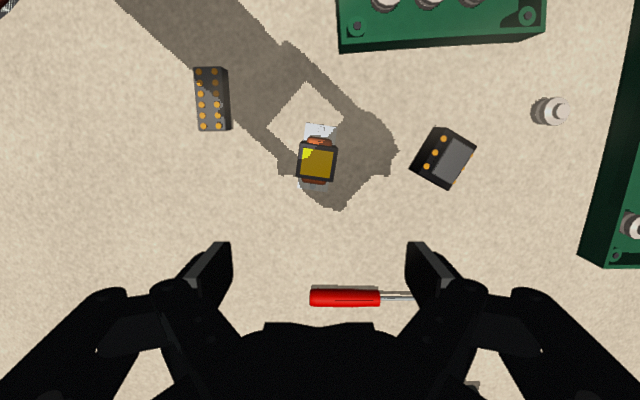

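The wrist view shows the transformer at about (317,160), slightly turned, with the contactor at (443,158) and the box at upper right. I'll move on towards the lock.

Request:
apply_moves(
  series=[
    {"dx": 150,"dy": 81,"jaw": 0.3},
    {"dx": 150,"dy": 81,"jaw": 0.3},
    {"dx": 150,"dy": 81,"jaw": 0.3},
    {"dx": 150,"dy": 81,"jaw": 0.3},
    {"dx": 150,"dy": 81,"jaw": 0.3},
  ],
)

```text
invalid input at $.series[0]: expected keys jaw, dx, dy, dz, turn
```

Request:
apply_moves(
  series=[
    {"dx": 78,"dy": 42,"jaw": 0.3},
    {"dx": 78,"dy": 42,"jaw": 0.3},
    {"dx": 78,"dy": 42,"jaw": 0.3},
    {"dx": 78,"dy": 42,"jaw": 0.3},
  ],
)

```text
invalid input at $.series[0]: expected keys jaw, dx, dy, dz, turn
```

```bash
cat >> h.py <<'E'
from scipy.optimize import minimize
def bx(x0,x1,y0,y1,z0,z1): return np.array([[x,y,z] for x in(x0,x1) for y in(y0,y1) for z in(z0,z1)])
TR=[bx(-.02,.02,-.042,.042,0,.005),bx(-.022,.022,-.02,.02,.008,.047),bx(-.018,.018,-.027,.027,.012,.043)]
BOX=[bx(-.11,.11,-.18,.18,0,.045)]
GRIP=[bx(-.007,.007,-.013,.013,.017,.051)]
def world(P,p):
    c,s=np.cos(p[2]),np.sin(p[2]); return P@np.array([[c,s,0],[-s,c,0],[0,0,1]])+[p[0],p[1],p[3] if len(p)>3 else 0]
def sil(f,M,p):
    m=np.zeros((400*2,640*2),np.uint8)
    for P in M: cv2.fillConvexPoly(m,np.int32(np.round((cv2.convexHull(np.float32(proj(f,world(P,p))))*2+.5)*16)),1,shift=4)
    return m>0
def fit(f,M,reg,p0,valid=None,z=0):
    R=cv2.resize(reg.astype(np.uint8),(1280,800),interpolation=cv2.INTER_NEAREST)>0
    V=np.ones_like(R) if valid is None else cv2.resize(valid.astype(np.uint8),(1280,800))>0
    def cost(q):
        m=sil(f,M,[q[0]/1e3,q[1]/1e3,q[2]/50,z]); return 1-(m&R&V).sum()/((m|R)&V).sum()
    b=None
    q0=np.array([p0[0]*1e3,p0[1]*1e3,p0[2]*50])
    for k in range(3):
        r=minimize(cost,q0,method="Nelder-Mead",options=dict(initial_simplex=q0+np.array([[0,0,0],[8,0,0],[0,8,0],[0,0,6]])/(k+1)*(-1)**k)); q0=r.x
    return np.array([q0[0]/1e3,q0[1]/1e3,q0[2]/50]),r.fun
E
python3 - <<'E'
from h import *
s=state();print(s["time"],np.round(s["tool_pos"],4),np.round(s["tool_rot"],4))
f=grab_frame("wrist");save(f,"w2.png")
t=grab_frame("top")
g=spotter.outline_of(f,"lock")
for r in g[:2]:print("lock",r["conf"],r["extent"])
hsv=cv2.cvtColor(np.array(f["pixels"]),cv2.COLOR_RGB2HSV)
red=((hsv[...,0]<8)|(hsv[...,0]>172))&(hsv[...,1]>150)&(hsv[...,2]>60)
n,l,st,ce=cv2.connectedComponentsWithStats(red.astype(np.uint8))
for i in range(1,n):
    if st[i,4]>20: print("red",st[i],ce[i].round(1),onz(f,[ce[i]],.051).round(4))
for r in spotter.outline_of(t,"transformer")[:1]:
    for y in (-.3,0,.3): print("tr top",r["conf"],fit(t,TR,r["region"],(.455,-.265,y)))
for r in spotter.outline_of(t,"box")[:1]: print("box top",r["conf"],fit(t,BOX,cv2.morphologyEx(r["region"].astype(np.uint8),cv2.MORPH_CLOSE,np.ones((25,25)))>0,(.564,.043,.07)))
E
```

```text
1.4333 [ 0.4518 -0.2955  0.2505] [ 2.000e-04  6.990e-01  7.151e-01 -1.000e-04]
lock 0.47 [531.3, 92.0, 575.1, 120.3]
red [ 313  286   71   18 1223] [347.1 294.7] [[ 0.492  -0.4413  0.051 ]]
tr top 0.84 (array([ 0.45258431, -0.27459533, -0.07862937]), np.float64(0.09749839640795377))
tr top 0.84 (array([ 0.45220912, -0.27475333, -0.08968281]), np.float64(0.09743589743589742))
tr top 0.84 (array([ 0.45268949, -0.27455358, -0.07833275]), np.float64(0.09743589743589742))
box top 0.75 (array([0.56441527, 0.04213602, 0.11707484]), np.float64(0.02145711472751488))
```

View pics/w2.png

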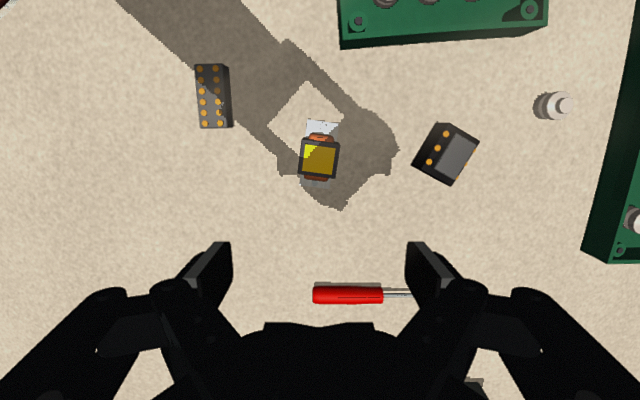

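That view is unchanged because the moves were refused: every key is needed in each row. I'll resend them.

Request:
apply_moves(
  series=[
    {"dx": 150,"dy": 81,"dz": 0,"turn": 0,"jaw": 0.3},
    {"dx": 150,"dy": 81,"dz": 0,"turn": 0,"jaw": 0.3},
    {"dx": 150,"dy": 81,"dz": 0,"turn": 0,"jaw": 0.3},
    {"dx": 150,"dy": 81,"dz": 0,"turn": 0,"jaw": 0.3},
    {"dx": 150,"dy": 81,"dz": 0,"turn": 0,"jaw": 0.3},
  ],
)

```text
time: 2.1
tool_pos: [0.5307, -0.1412, 0.2504]
tool_rot: [-0.0, 0.699, 0.715, 0.001]
contact_force: [-0.3, -0.7, -0.9]
gripper_width: 0.7
grasp_force: 0.0
```

Request:
apply_moves(
  series=[
    {"dx": 80,"dy": 42,"dz": 0,"turn": 0,"jaw": 0.3},
    {"dx": 80,"dy": 42,"dz": 0,"turn": 0,"jaw": 0.3},
    {"dx": 80,"dy": 42,"dz": 0,"turn": 0,"jaw": 0.3},
    {"dx": 80,"dy": 42,"dz": 0,"turn": 0,"jaw": 0.3},
  ],
)

```text
time: 2.43
tool_pos: [0.5699, -0.0635, 0.2502]
tool_rot: [-0.0, 0.699, 0.715, -0.0]
contact_force: [0.0, -0.3, 0.3]
gripper_width: 0.704
grasp_force: 0.0
```

```bash
python3 - <<'E'
from h import *
s=state();print(s["time"],np.round(s["tool_pos"],4),np.round(s["tool_rot"],4))
f=grab_frame("wrist");save(f,"w3.png")
for r in spotter.outline_of(f,"lock")[:1]:print("lock",r["conf"],r["extent"])
hsv=cv2.cvtColor(np.array(f["pixels"]),cv2.COLOR_RGB2HSV)
red=((hsv[...,0]<8)|(hsv[...,0]>172))&(hsv[...,1]>150)&(hsv[...,2]>60)
n,l,st,ce=cv2.connectedComponentsWithStats(red.astype(np.uint8))
for i in range(1,n):
    if st[i,4]>20: print("red",st[i],ce[i].round(1),onz(f,[ce[i]],.051).round(4))
for r in spotter.outline_of(f,"box")[:1]:
    v=np.zeros((400,640),bool);v[:235]=1
    m=cv2.morphologyEx(r["region"].astype(np.uint8),cv2.MORPH_CLOSE,np.ones((41,41)))>0
    p,c=fit(f,BOX,m&v,(.564,.042,.1),v);print("box",r["conf"],p,c)
    q=lambda x,y,z: proj(f,world(np.array([[x,y,z]]),p))[0].round(1)
    print("bay",q(.015,.02,.006),"grip at 0",q(-.035,-.046,.051),"at .05",q(.015,-.046,.051))
E
```

```text
2.4333 [ 0.5699 -0.0635  0.2502] [-1.000e-04  6.993e-01  7.148e-01 -1.000e-04]
lock 0.64 [309.7, 86.5, 337.8, 137.1]
red [315  92  15  44 426] [322.3 115.1] [[0.5726 0.0101 0.051 ]]
box 0.84 [0.56192709 0.04619872 0.11733923] 0.013425440380128828
bay [324.6  65.7] grip at 0 [285.2 127.3] at .05 [331.  122.7]
```

View pics/w3.png

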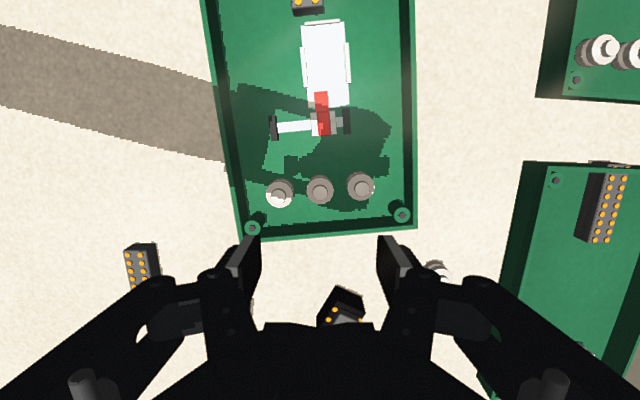

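The wrist view shows the bay pad centred at about (325,64), which matches the fitted box (324.6,65.7). The red grip is at about (324,124), so the slide is near 0.042. Next I'll descend over the grip.

Request:
apply_moves(
  series=[
    {"dx": 40,"dy": 4,"dz": 0,"turn": -0.095,"jaw": 0.3},
    {"dx": 65,"dy": 6,"dz": 10,"turn": -0.095,"jaw": 0.3},
    {"dx": 65,"dy": 6,"dz": 50,"turn": -0.095,"jaw": 0.3},
    {"dx": 65,"dy": 6,"dz": 90,"turn": -0.095,"jaw": 0.3},
    {"dx": 65,"dy": 6,"dz": 130,"turn": -0.095,"jaw": 0.3},
  ],
)

```text
time: 3.0
tool_pos: [0.5744, -0.0008, 0.1201]
tool_rot: [0.001, 0.666, 0.746, 0.001]
contact_force: [0.0, -0.5, 0.9]
gripper_width: 0.699
grasp_force: 0.0
```

```bash
python3 - <<'E'
from h import *
s=state();print(s["time"],np.round(s["tool_pos"],4),2*np.arctan2(s["tool_rot"][2],s["tool_rot"][1]))
f=grab_frame("wrist");save(f,"w4.png")
B=[.5619,.0462,.1173]
q=lambda x,y,z: proj(f,world(np.array([[x,y,z]]),B))[0].round(0)
print("bay",q(.015,.02,.006),"grip top corners at lock .042",[q(.007+a,-.046+b,.051).tolist() for a,b in((-.007,-.013),(.007,-.013),(.007,.013),(-.007,.013))])
E
```

```text
3.0 [ 0.5744 -0.0008  0.1201] 1.6839477581260285
bay [327. 119.] grip top corners at lock .042 [[308.0, 234.0], [328.0, 234.0], [328.0, 198.0], [308.0, 199.0]]
```

View pics/w4.png

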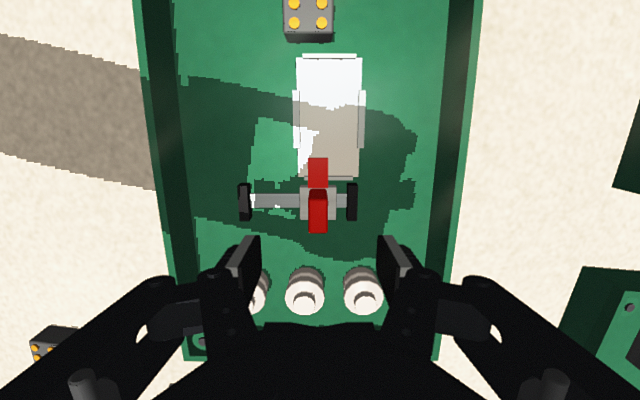

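The view shows the grip top at cols 308–328 with its lower edge at row 233, as predicted. The bay's centre is at about (329,117), against (327,119) predicted. I'll go down and close.

Request:
apply_moves(
  series=[
    {"dx": 0,"dy": 0,"dz": 36,"turn": 0,"jaw": 0.3},
    {"dx": 0,"dy": 0,"dz": 73,"turn": 0,"jaw": 0.3},
    {"dx": 0,"dy": 0,"dz": 73,"turn": 0,"jaw": 0.5},
    {"dx": 0,"dy": 0,"dz": 73,"turn": 0,"jaw": 0.7},
    {"dx": 0,"dy": 0,"dz": 73,"turn": 0,"jaw": 0.9},
  ],
)

```text
time: 3.47
tool_pos: [0.5755, -0.0004, 0.0498]
tool_rot: [0.001, 0.666, 0.746, 0.001]
contact_force: [0.8, -0.4, 0.8]
gripper_width: 0.28
grasp_force: 0.0
```

Request:
apply_moves(
  series=[
    {"dx": 0,"dy": 0,"dz": 0,"turn": 0,"jaw": 1},
    {"dx": 0,"dy": 0,"dz": 0,"turn": 0,"jaw": 1},
    {"dx": 0,"dy": 0,"dz": 0,"turn": 0,"jaw": 1},
    {"dx": 0,"dy": 0,"dz": 0,"turn": 0,"jaw": 1},
  ],
)

```text
time: 3.8
tool_pos: [0.5763, -0.0002, 0.0509]
tool_rot: [0.002, 0.665, 0.747, 0.001]
contact_force: [-3.1, -2.9, 6.9]
gripper_width: 0.146
grasp_force: 61.6
```

Request:
apply_moves(
  series=[
    {"dx": 0,"dy": -8,"dz": -3,"turn": 0,"jaw": 1},
    {"dx": 0,"dy": -17,"dz": -3,"turn": 0,"jaw": 1},
    {"dx": 0,"dy": -25,"dz": -3,"turn": 0,"jaw": 1},
    {"dx": 0,"dy": -33,"dz": -3,"turn": 0,"jaw": 1},
    {"dx": 0,"dy": -38,"dz": -3,"turn": 0,"jaw": 1},
  ],
)

```text
time: 4.22
tool_pos: [0.5366, -0.0047, 0.051]
tool_rot: [0.002, 0.665, 0.747, 0.0]
contact_force: [3.7, -4.8, -5.5]
gripper_width: 0.151
grasp_force: 62.2
```

Request:
apply_moves(
  series=[
    {"dx": 0,"dy": -2,"dz": 0,"turn": 0,"jaw": 1},
    {"dx": 0,"dy": -4,"dz": 0,"turn": 0,"jaw": 1},
    {"dx": 0,"dy": -4,"dz": 0,"turn": 0,"jaw": 1},
  ],
)

```text
time: 4.47
tool_pos: [0.5328, -0.0051, 0.0509]
tool_rot: [0.002, 0.665, 0.747, 0.0]
contact_force: [2.4, -4.4, -4.5]
gripper_width: 0.144
grasp_force: 62.2
```

```bash
cat > lk.py <<'E'
from h import *
s=state();p=s["tool_pos"];print(s["time"],np.round(p,4),s["contact_force"],2*np.arctan2(s["tool_rot"][2],s["tool_rot"][1]))
B=[.5625,.0475,.1173];c,n=np.cos(B[2]),np.sin(B[2]);d=p[:2]-np.array(B[:2]);print("box xy",d@[c,n],d@[-n,c])
E
python3 lk.py
```

```text
4.4667 [ 0.5328 -0.0051  0.0509] [ 2.35470815 -4.42928046 -4.52758076] 1.6859254637135495
box xy -0.03567147674075589 -0.04874922983170406
```

Request:
apply_moves(
  series=[
    {"dx": 0,"dy": -2,"dz": 0,"turn": 0,"jaw": 1},
    {"dx": 0,"dy": -4,"dz": 0,"turn": 0,"jaw": 1},
    {"dx": 0,"dy": -4,"dz": 0,"turn": 0,"jaw": 1},
  ],
)

```text
time: 4.72
tool_pos: [0.5322, -0.0052, 0.051]
tool_rot: [0.005, 0.665, 0.746, 0.004]
contact_force: [17.3, -2.2, -18.4]
gripper_width: 0.147
grasp_force: 60.7
```

```bash
python3 lk.py
```

```text
4.7167 [ 0.5322 -0.0052  0.051 ] [ 17.28077554  -2.20975694 -18.44273445] 1.6852305177676052
box xy -0.03623339638046233 -0.04876614615927053
```

The slide is at its open stop: the force jumped to 17 N and motion ended. Now I'll relax, release and lift.

Request:
apply_moves(
  series=[
    {"dx": 0,"dy": 3,"dz": 2,"turn": 0,"jaw": 0.8},
    {"dx": 0,"dy": 3,"dz": 2,"turn": 0,"jaw": 0.5},
    {"dx": 0,"dy": 3,"dz": 0,"turn": 0,"jaw": 0.4},
    {"dx": 0,"dy": 3,"dz": -35,"turn": 0,"jaw": 0.3},
    {"dx": 0,"dy": 3,"dz": -75,"turn": 0,"jaw": 0.2},
  ],
)

```text
time: 5.13
tool_pos: [0.5283, -0.0036, 0.1231]
tool_rot: [-0.003, 0.665, 0.747, -0.002]
contact_force: [0.8, 0.2, -0.4]
gripper_width: 0.757
grasp_force: 0.0
```

Request:
apply_moves(
  series=[
    {"dx": 0,"dy": 0,"dz": -40,"turn": 0,"jaw": 0.1},
    {"dx": -30,"dy": -12,"dz": -65,"turn": 0.1,"jaw": 0.1},
    {"dx": -68,"dy": -29,"dz": -65,"turn": 0.195,"jaw": 0.1},
    {"dx": -106,"dy": -46,"dz": -65,"turn": 0.195,"jaw": 0.1},
    {"dx": -142,"dy": -62,"dz": -65,"turn": 0.195,"jaw": 0.1},
  ],
)

```text
time: 5.55
tool_pos: [0.4857, -0.1536, 0.1924]
tool_rot: [0.001, 0.734, 0.679, 0.001]
contact_force: [1.1, -0.9, 0.1]
gripper_width: 0.9
grasp_force: 0.0
```

```bash
python3 lk.py; python3 - <<'E'
from h import *
f=grab_frame("wrist")
for r in spotter.outline_of(f,"transformer")[:2]: print(r["conf"],r["extent"]); print(fit(f,TR,r["region"],(.4525,-.2746,-.08)))
E
```

```text
5.55 [ 0.4857 -0.1536  0.1924] [ 1.07908878 -0.90955817  0.08134953] 1.4920048749645045
box xy -0.09980594437481731 -0.19077563068717462
0.9 [276.4, 247.3, 315.3, 314.6]
(array([ 0.45092699, -0.26971746, -0.12780553]), np.float64(0.08221330075056732))
```

Request:
apply_moves(
  series=[
    {"dx": -38,"dy": -8,"dz": 0,"turn": 0.04,"jaw": 0},
    {"dx": -76,"dy": -16,"dz": 0,"turn": 0.04,"jaw": 0},
    {"dx": -110,"dy": -22,"dz": 0,"turn": 0.04,"jaw": 0},
    {"dx": -121,"dy": -24,"dz": 20,"turn": 0.04,"jaw": 0},
    {"dx": -121,"dy": -24,"dz": 40,"turn": 0.04,"jaw": 0},
  ],
)

```text
time: 6.07
tool_pos: [0.4531, -0.2738, 0.1523]
tool_rot: [0.002, 0.749, 0.662, 0.0]
contact_force: [-0.4, -0.4, -0.6]
gripper_width: 0.999
grasp_force: 0.0
```

```bash
python3 lk.py; python3 - <<'E'
from h import *
f=grab_frame("wrist");im=np.array(f["pixels"]).copy()
for r in spotter.outline_of(f,"transformer")[:1]:
    print(r["conf"],r["extent"]);p,c=fit(f,TR,r["region"],(.4515,-.272,-.1));print(p,c)
    for P in TR:
        h=cv2.convexHull(np.float32(proj(f,world(P,p))));cv2.polylines(im,[np.int32(h)],True,(255,0,255),1)
cv2.imwrite("pics/w5.png",im[:,:,::-1])
E
```

```text
6.0667 [ 0.4531 -0.2738  0.1523] [-0.43716045 -0.38046609 -0.55393874] 1.44762521101389
box xy -0.1462979855914405 -0.30632197889216006
0.88 [289.7, 145.4, 342.2, 227.7]
[ 0.45130035 -0.26963137 -0.11040647] 0.03613547899843139
```

View pics/w5.png

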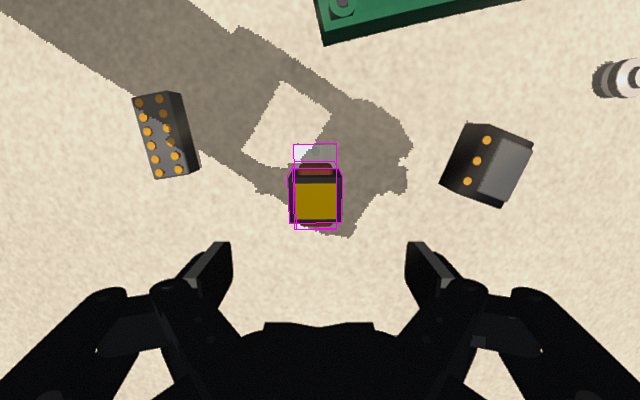

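The overlay on the transformer fits well, at centre (315,190). I'll descend and grasp across the 44 mm.

Request:
apply_moves(
  series=[
    {"dx": 3,"dy": -2,"dz": 30,"turn": -0.013,"jaw": 0},
    {"dx": 3,"dy": -2,"dz": 65,"turn": -0.013,"jaw": 0},
    {"dx": 3,"dy": -2,"dz": 100,"turn": -0.013,"jaw": 0},
    {"dx": 3,"dy": -2,"dz": 120,"turn": -0.013,"jaw": 0},
    {"dx": 3,"dy": -2,"dz": 120,"turn": -0.013,"jaw": 0.3},
  ],
)

```text
time: 6.58
tool_pos: [0.4484, -0.2644, 0.0262]
tool_rot: [-0.005, 0.743, 0.669, -0.001]
contact_force: [-1.2, 1.7, -0.7]
gripper_width: 0.884
grasp_force: 0.0
```

Request:
apply_moves(
  series=[
    {"dx": 0,"dy": 0,"dz": 0,"turn": 0,"jaw": 0.5},
    {"dx": 0,"dy": 0,"dz": 0,"turn": 0,"jaw": 0.7},
    {"dx": 0,"dy": 0,"dz": 0,"turn": 0,"jaw": 1},
    {"dx": 0,"dy": 0,"dz": 0,"turn": 0,"jaw": 1},
    {"dx": 0,"dy": 0,"dz": 0,"turn": 0,"jaw": 1},
  ],
)

```text
time: 7.0
tool_pos: [0.4529, -0.269, 0.0334]
tool_rot: [0.002, 0.744, 0.668, 0.001]
contact_force: [0.5, 0.9, 7.0]
gripper_width: 0.506
grasp_force: 64.1
```

```bash
python3 lk.py
```

```text
7.0 [ 0.4529 -0.269   0.0334] [0.48993438 0.89688459 6.99662469] 1.4640258740773175
box xy -0.14589379413884654 -0.30153277674596696
```

Request:
apply_moves(
  series=[
    {"dx": 0,"dy": 0,"dz": -10,"turn": 0,"jaw": 1},
    {"dx": 0,"dy": 0,"dz": -40,"turn": 0,"jaw": 1},
    {"dx": 0,"dy": 0,"dz": -80,"turn": -0.08,"jaw": 1},
    {"dx": 0,"dy": 0,"dz": -115,"turn": -0.16,"jaw": 1},
    {"dx": 0,"dy": 0,"dz": -135,"turn": -0.224,"jaw": 1},
  ],
)

```text
time: 7.42
tool_pos: [0.4518, -0.2686, 0.1701]
tool_rot: [0.003, 0.663, 0.748, 0.0]
contact_force: [1.5, -0.7, -4.1]
gripper_width: 0.503
grasp_force: 63.4
```

Request:
apply_moves(
  series=[
    {"dx": 20,"dy": 10,"dz": 0,"turn": 0,"jaw": 1},
    {"dx": 50,"dy": 25,"dz": 0,"turn": 0,"jaw": 1},
    {"dx": 82,"dy": 41,"dz": 0,"turn": 0,"jaw": 1},
    {"dx": 114,"dy": 57,"dz": 0,"turn": 0,"jaw": 1},
    {"dx": 146,"dy": 73,"dz": 0,"turn": 0,"jaw": 1},
  ],
)

```text
time: 7.83
tool_pos: [0.5057, -0.1126, 0.1652]
tool_rot: [-0.0, 0.665, 0.747, -0.0]
contact_force: [0.9, -0.5, -4.8]
gripper_width: 0.502
grasp_force: 63.2
```

Request:
apply_moves(
  series=[
    {"dx": 32,"dy": 16,"dz": 0,"turn": 0,"jaw": 1},
    {"dx": 64,"dy": 32,"dz": 0,"turn": 0,"jaw": 1},
    {"dx": 96,"dy": 48,"dz": 0,"turn": 0,"jaw": 1},
    {"dx": 126,"dy": 63,"dz": 0,"turn": 0,"jaw": 1},
    {"dx": 150,"dy": 75,"dz": 0,"turn": 0,"jaw": 1},
  ],
)

```text
time: 8.25
tool_pos: [0.5629, 0.0459, 0.1651]
tool_rot: [-0.001, 0.664, 0.748, -0.0]
contact_force: [0.1, 0.2, -4.8]
gripper_width: 0.506
grasp_force: 63.1
```

Request:
apply_moves(
  series=[
    {"dx": 15,"dy": 8,"dz": 10,"turn": 0,"jaw": 1},
    {"dx": 25,"dy": 12,"dz": 30,"turn": 0,"jaw": 1},
    {"dx": 25,"dy": 12,"dz": 50,"turn": 0,"jaw": 1},
    {"dx": 25,"dy": 12,"dz": 60,"turn": 0,"jaw": 1},
    {"dx": 25,"dy": 12,"dz": 60,"turn": 0,"jaw": 1},
  ],
)

```text
time: 8.67
tool_pos: [0.5692, 0.0697, 0.1015]
tool_rot: [-0.003, 0.665, 0.747, -0.003]
contact_force: [-1.2, 0.4, -5.4]
gripper_width: 0.505
grasp_force: 63.0
```

```bash
python3 lk.py; python3 - <<'E'
from h import *
f=grab_frame("wrist");im=np.array(f["pixels"]).copy()
s=state();p=s["tool_pos"];ps=2*np.arctan2(s["tool_rot"][2],s["tool_rot"][1])-np.pi/2
for M,q in((TR,[p[0],p[1],ps,p[2]-.0334]),([bx(-.023,.023,-.045,.045,.006,.0061)+[.015,.02,0]],[.5613,.0474,.1173,0])):
    for P in M:
        h=cv2.convexHull(np.float32(proj(f,world(P,q))));cv2.polylines(im,[np.int32(h.round())],True,(255,0,255),1)
cv2.imwrite("pics/w6.png",cv2.resize(im[20:260,180:480,::-1],None,fx=2.5,fy=2.5,interpolation=cv2.INTER_NEAREST))
E
```

```text
8.6667 [0.5692 0.0697 0.1015] [-1.24410432  0.43106882 -5.43160324] 1.6879015010082432
box xy 0.009261087609725048 0.021225000753152735
```

View pics/w6.png

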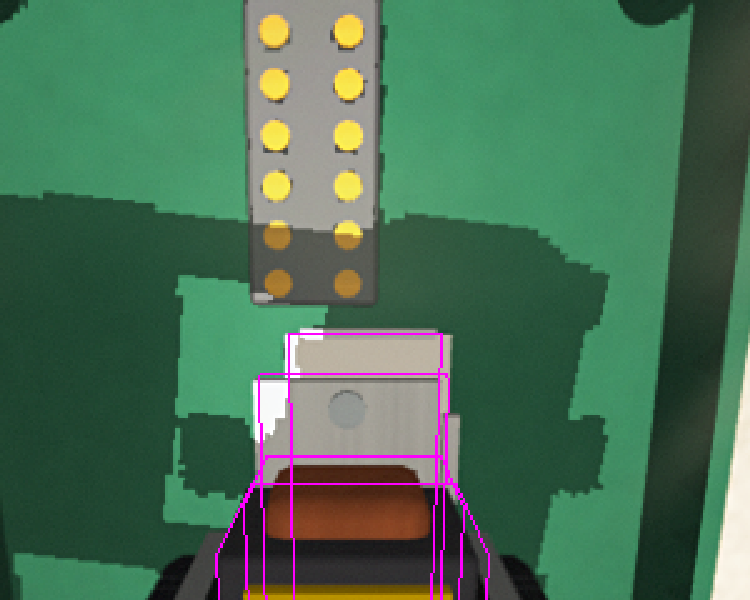

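The crop shows the held foot's front edge at x 253–445 and the bay pad at x 286–451. The foot sits about 5 mm to −x, so I'll correct that and lower to just above the rails.

Request:
apply_moves(
  series=[
    {"dx": -1,"dy": 5.5,"dz": 0,"turn": 0,"jaw": 1},
    {"dx": -1,"dy": 5.5,"dz": 15,"turn": 0,"jaw": 1},
    {"dx": -1,"dy": 5.5,"dz": 32,"turn": 0,"jaw": 1},
    {"dx": -1,"dy": 5.5,"dz": 45,"turn": 0,"jaw": 1},
    {"dx": -1,"dy": 5.5,"dz": 45,"turn": 0,"jaw": 1},
  ],
)

```text
time: 9.13
tool_pos: [0.5765, 0.0688, 0.0582]
tool_rot: [-0.002, 0.665, 0.747, -0.001]
contact_force: [-1.3, -0.6, -5.4]
gripper_width: 0.504
grasp_force: 63.0
```

```bash
python3 lk.py; python3 - <<'E'
from h import *
f=grab_frame("wrist");im=np.array(f["pixels"]).copy()
s=state();p=s["tool_pos"];ps=2*np.arctan2(s["tool_rot"][2],s["tool_rot"][1])-np.pi/2
for M,q in((TR[:1],[p[0],p[1],ps,p[2]-.0334]),([bx(-.023,.023,-.045,.045,.006,.0061)+[.015,.02,0]],[.5613,.0474,.1173,0])):
    for P in M:
        h=cv2.convexHull(np.float32(proj(f,world(P,q))));cv2.polylines(im,[np.int32(h.round())],True,(255,0,255),1)
cv2.imwrite("pics/w7.png",cv2.resize(im[90:230,230:430,::-1],None,fx=4,fy=4,interpolation=cv2.INTER_NEAREST))
E
```

```text
9.1333 [0.5765 0.0688 0.0582] [-1.29025188 -0.59636945 -5.42315643] 1.6870196166518006
box xy 0.016408540091821723 0.019549880636995864
```

View pics/w7.png

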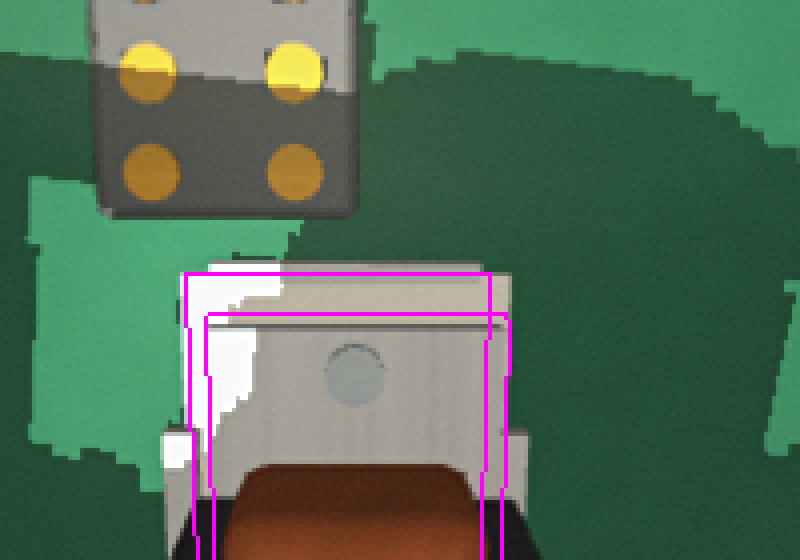

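The foot's front edge is at x 208–500 (centre 354), and the bay rails are at x 163 and 527 (centre 346). Allowing for perspective, the foot is about 1.3 mm too far in +x, so I'll correct and lower gently.

Request:
apply_moves(
  series=[
    {"dx": 1,"dy": -1.3,"dz": 0,"turn": 0,"jaw": 1},
    {"dx": 1,"dy": -1.3,"dz": 4,"turn": 0,"jaw": 1},
    {"dx": 1,"dy": -1.3,"dz": 8,"turn": 0,"jaw": 1},
    {"dx": 1,"dy": -1.3,"dz": 11,"turn": 0,"jaw": 1},
    {"dx": 1,"dy": -1.3,"dz": 13,"turn": 0,"jaw": 1},
  ],
)

```text
time: 9.6
tool_pos: [0.5764, 0.0702, 0.0471]
tool_rot: [-0.0, 0.665, 0.747, -0.0]
contact_force: [-0.8, -0.9, -5.0]
gripper_width: 0.506
grasp_force: 63.1
```

Request:
apply_moves(
  series=[
    {"dx": 0,"dy": 0,"dz": 1,"turn": 0,"jaw": 1},
    {"dx": 0,"dy": 0,"dz": 2,"turn": 0,"jaw": 1},
    {"dx": 0,"dy": 0,"dz": 3,"turn": 0,"jaw": 1},
    {"dx": 0,"dy": 0,"dz": 3,"turn": 0,"jaw": 1},
  ],
)

```text
time: 9.93
tool_pos: [0.5764, 0.0702, 0.0441]
tool_rot: [-0.0, 0.665, 0.747, -0.0]
contact_force: [1.0, -0.7, -5.6]
gripper_width: 0.508
grasp_force: 63.1
```

```bash
python3 lk.py
```

```text
9.9333 [0.5764 0.0702 0.0441] [ 0.98942996 -0.73165028 -5.60320517] 1.687797009610186
box xy 0.01647120336208492 0.02086783910814607
```

Request:
apply_moves(
  series=[
    {"dx": 0,"dy": -1.5,"dz": -1,"turn": 0,"jaw": 1},
    {"dx": 0,"dy": -1.5,"dz": -1,"turn": 0,"jaw": 1},
    {"dx": 0,"dy": -1.5,"dz": 1,"turn": 0,"jaw": 1},
    {"dx": 0,"dy": -1.5,"dz": 2,"turn": 0,"jaw": 1},
    {"dx": 0,"dy": -1.5,"dz": 2,"turn": 0,"jaw": 1},
  ],
)

```text
time: 10.35
tool_pos: [0.5747, 0.0699, 0.042]
tool_rot: [-0.0, 0.665, 0.747, -0.0]
contact_force: [-0.1, -0.4, -4.4]
gripper_width: 0.505
grasp_force: 63.1
```

```bash
python3 lk.py
```

```text
10.35 [0.5747 0.0699 0.042 ] [-0.07711958 -0.42351293 -4.43496553] 1.68777624088408
box xy 0.014765166164896648 0.02085583378435498
```

Underside is at about 8.6 mm, below the rail tops at 11 mm, and there is no contact, so the foot is inside the rails. I'll set it down.

Request:
apply_moves(
  series=[
    {"dx": 0,"dy": 0,"dz": 1,"turn": 0,"jaw": 1},
    {"dx": 0,"dy": 0,"dz": 2,"turn": 0,"jaw": 1},
    {"dx": 0,"dy": 0,"dz": 2.5,"turn": 0,"jaw": 1},
    {"dx": 0,"dy": 0,"dz": 2.5,"turn": 0,"jaw": 1},
  ],
)

```text
time: 10.68
tool_pos: [0.575, 0.07, 0.0397]
tool_rot: [-0.0, 0.665, 0.747, -0.0]
contact_force: [0.0, 0.1, -5.0]
gripper_width: 0.507
grasp_force: 63.4
```

```bash
python3 lk.py
```

```text
10.6833 [0.575  0.07   0.0397] [ 0.02885905  0.13368521 -5.04884687] 1.6878562442903453
box xy 0.015018624693426597 0.02084054219306199
```

Request:
apply_moves(
  series=[
    {"dx": 0,"dy": 0,"dz": 0.5,"turn": 0,"jaw": 1},
    {"dx": 0,"dy": 0,"dz": 1,"turn": 0,"jaw": 1},
    {"dx": 0,"dy": 0,"dz": 1.5,"turn": 0,"jaw": 1},
    {"dx": 0,"dy": 0,"dz": 1.5,"turn": 0,"jaw": 1},
  ],
)

```text
time: 11.02
tool_pos: [0.5755, 0.07, 0.0394]
tool_rot: [0.0, 0.664, 0.747, 0.0]
contact_force: [-3.4, 0.2, 4.0]
gripper_width: 0.506
grasp_force: 64.2
```

```bash
python3 lk.py
```

```text
11.0167 [0.5755 0.07   0.0394] [-3.43752672  0.21396696  4.02464623] 1.6879798756646192
box xy 0.015519115162473418 0.020830991361602727
```

The foot touched down at z 0.0394, the predicted seated height, and the weight has come off. I'll release and lift.

Request:
apply_moves(
  series=[
    {"dx": 0,"dy": 0,"dz": 0,"turn": 0,"jaw": 0.45},
    {"dx": 0,"dy": 0,"dz": 0,"turn": 0,"jaw": 0.38},
    {"dx": 0,"dy": 0,"dz": 0,"turn": 0,"jaw": 0.3},
    {"dx": 0,"dy": 0,"dz": 0,"turn": 0,"jaw": 0.25},
    {"dx": 0,"dy": 0,"dz": 0,"turn": 0,"jaw": 0.25},
  ],
)

```text
time: 11.43
tool_pos: [0.5752, 0.0699, 0.0384]
tool_rot: [0.0, 0.665, 0.747, 0.0]
contact_force: [-0.1, -0.1, 1.3]
gripper_width: 0.753
grasp_force: 0.0
```

Request:
apply_moves(
  series=[
    {"dx": 0,"dy": 0,"dz": -10,"turn": 0,"jaw": 0.25},
    {"dx": 0,"dy": 0,"dz": -40,"turn": 0,"jaw": 0.25},
    {"dx": 0,"dy": 0,"dz": -75,"turn": 0,"jaw": 0.25},
    {"dx": -30,"dy": -20,"dz": -95,"turn": 0,"jaw": 0.25},
    {"dx": -66,"dy": -48,"dz": -95,"turn": 0,"jaw": 0.3},
  ],
)

```text
time: 11.85
tool_pos: [0.5416, 0.0022, 0.141]
tool_rot: [0.005, 0.663, 0.749, 0.004]
contact_force: [0.8, -1.0, 0.9]
gripper_width: 0.7
grasp_force: 0.0
```

```bash
python3 lk.py; python3 - <<'E'
from h import *
f=grab_frame("wrist");save(f,"w8.png")
E
```

```text
11.85 [0.5416 0.0022 0.141 ] [ 0.81605798 -1.01417164  0.892521  ] 1.6918065757966678
box xy -0.026031802216589257 -0.04255129363845451
```

View pics/w8.png

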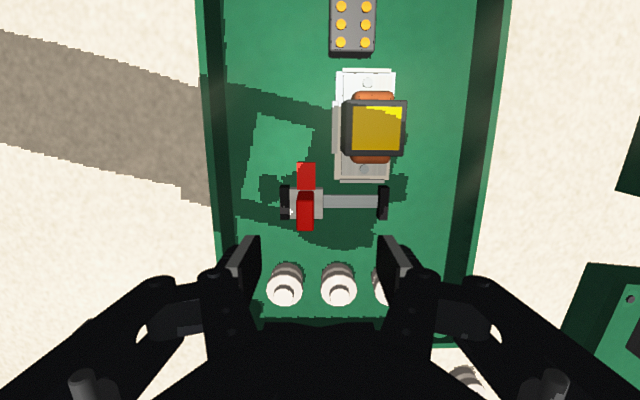

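The transformer sits flat between the rails with its foot at about (368,125), and the slide is still open with its grip at (305,200). I'll grip it again.

Request:
apply_moves(
  series=[
    {"dx": -4,"dy": -2.5,"dz": 0,"turn": 0,"jaw": 0.3},
    {"dx": -4,"dy": -2.5,"dz": 30,"turn": 0,"jaw": 0.3},
    {"dx": -4,"dy": -2.5,"dz": 60,"turn": 0,"jaw": 0.3},
    {"dx": -4,"dy": -2.5,"dz": 82,"turn": 0,"jaw": 0.3},
    {"dx": -4,"dy": -2.5,"dz": 82,"turn": 0,"jaw": 0.3},
  ],
)

```text
time: 12.32
tool_pos: [0.531, -0.0011, 0.046]
tool_rot: [-0.004, 0.664, 0.747, -0.003]
contact_force: [-1.4, 0.0, -0.9]
gripper_width: 0.702
grasp_force: 0.0
```

Request:
apply_moves(
  series=[
    {"dx": 0,"dy": 0,"dz": 0,"turn": 0,"jaw": 0.5},
    {"dx": 0,"dy": 0,"dz": 0,"turn": 0,"jaw": 0.7},
    {"dx": 0,"dy": 0,"dz": 0,"turn": 0,"jaw": 1},
    {"dx": 0,"dy": 0,"dz": 0,"turn": 0,"jaw": 1},
    {"dx": 0,"dy": 0,"dz": 0,"turn": 0,"jaw": 1},
  ],
)

```text
time: 12.73
tool_pos: [0.5364, -0.0021, 0.0536]
tool_rot: [0.001, 0.665, 0.747, 0.001]
contact_force: [-2.5, 1.1, 6.4]
gripper_width: 0.145
grasp_force: 60.5
```

```bash
python3 lk.py
```

```text
12.7333 [ 0.5364 -0.0021  0.0536] [-2.54500086  1.06276192  6.44050994] 1.6878386672723888
box xy -0.03169483626399931 -0.046246202152169756
```

Request:
apply_moves(
  series=[
    {"dx": 0,"dy": 8,"dz": 0,"turn": 0,"jaw": 1},
    {"dx": 0,"dy": 17,"dz": 0,"turn": 0,"jaw": 1},
    {"dx": 0,"dy": 26,"dz": 0,"turn": 0,"jaw": 1},
    {"dx": 0,"dy": 35,"dz": 0,"turn": 0,"jaw": 1},
    {"dx": 0,"dy": 41,"dz": 0,"turn": 0,"jaw": 1},
  ],
)

```text
time: 13.15
tool_pos: [0.5776, 0.0026, 0.0536]
tool_rot: [0.001, 0.665, 0.747, 0.001]
contact_force: [-3.2, 0.7, 7.4]
gripper_width: 0.143
grasp_force: 60.6
```

Request:
apply_moves(
  series=[
    {"dx": 0,"dy": 2,"dz": 0,"turn": 0,"jaw": 1},
    {"dx": 0,"dy": 4,"dz": 0,"turn": 0,"jaw": 1},
    {"dx": 0,"dy": 4,"dz": 0,"turn": 0,"jaw": 1},
  ],
)

```text
time: 13.4
tool_pos: [0.5815, 0.0031, 0.0536]
tool_rot: [0.001, 0.665, 0.747, 0.001]
contact_force: [-0.9, -0.2, 5.6]
gripper_width: 0.148
grasp_force: 60.4
```

```bash
python3 lk.py
```

```text
13.4 [0.5815 0.0031 0.0536] [-0.92575792 -0.17566658  5.58386835] 1.6878120792617965
box xy 0.013708937575267227 -0.046359555533287626
```

Request:
apply_moves(
  series=[
    {"dx": 0,"dy": 2,"dz": 0,"turn": 0,"jaw": 1},
    {"dx": 0,"dy": 4,"dz": 0,"turn": 0,"jaw": 1},
    {"dx": 0,"dy": 5,"dz": 0,"turn": 0,"jaw": 1},
    {"dx": 0,"dy": 5,"dz": 0,"turn": 0,"jaw": 1},
  ],
)

```text
time: 13.73
tool_pos: [0.5828, 0.0032, 0.0535]
tool_rot: [-0.002, 0.664, 0.747, -0.003]
contact_force: [-15.3, -3.1, 18.1]
gripper_width: 0.149
grasp_force: 62.0
```

```bash
python3 lk.py
```

```text
13.7333 [0.5828 0.0032 0.0535] [-15.32072779  -3.123548    18.13883295] 1.6882933288184092
box xy 0.014975049695336258 -0.046367371834331775
```

It's at the far stop: −15 N and a 51 mm span from the open stop. I'll open in place with no back-off, then lift.

Request:
apply_moves(
  series=[
    {"dx": 0,"dy": 0,"dz": 0,"turn": 0,"jaw": 0.8},
    {"dx": 0,"dy": 0,"dz": 0,"turn": 0,"jaw": 0.6},
    {"dx": 0,"dy": 0,"dz": 0,"turn": 0,"jaw": 0.45},
    {"dx": 0,"dy": -3,"dz": 0,"turn": 0,"jaw": 0.35},
    {"dx": 0,"dy": -3,"dz": 0,"turn": 0,"jaw": 0.35},
  ],
)

```text
time: 14.15
tool_pos: [0.5815, 0.0034, 0.0513]
tool_rot: [0.0, 0.665, 0.747, 0.0]
contact_force: [-0.8, -1.0, 0.2]
gripper_width: 0.649
grasp_force: 0.0
```

Request:
apply_moves(
  series=[
    {"dx": 0,"dy": 0,"dz": -20,"turn": 0,"jaw": 0.35},
    {"dx": 0,"dy": 0,"dz": -50,"turn": 0,"jaw": 0.35},
    {"dx": 0,"dy": 0,"dz": -85,"turn": 0,"jaw": 0.35},
    {"dx": -30,"dy": -10,"dz": -115,"turn": 0,"jaw": 0.35},
    {"dx": -50,"dy": -10,"dz": -140,"turn": 0,"jaw": 0.35},
  ],
)

```text
time: 14.57
tool_pos: [0.5773, -0.0478, 0.1934]
tool_rot: [0.001, 0.664, 0.748, 0.0]
contact_force: [0.9, 0.6, -0.5]
gripper_width: 0.65
grasp_force: 0.0
```

```bash
python3 lk.py; python3 - <<'E'
from h import *
f=grab_frame("wrist")
cv2.imwrite("pics/w9.png",cv2.resize(np.array(f["pixels"])[30:230,190:456,::-1],None,fx=3,fy=3))
E
```

```text
14.5667 [ 0.5773 -0.0478  0.1934] [ 0.88810312  0.6139478  -0.52260193] 1.689650169449551
box xy 0.003553678043035769 -0.09634508192400754
```

View pics/w9.png

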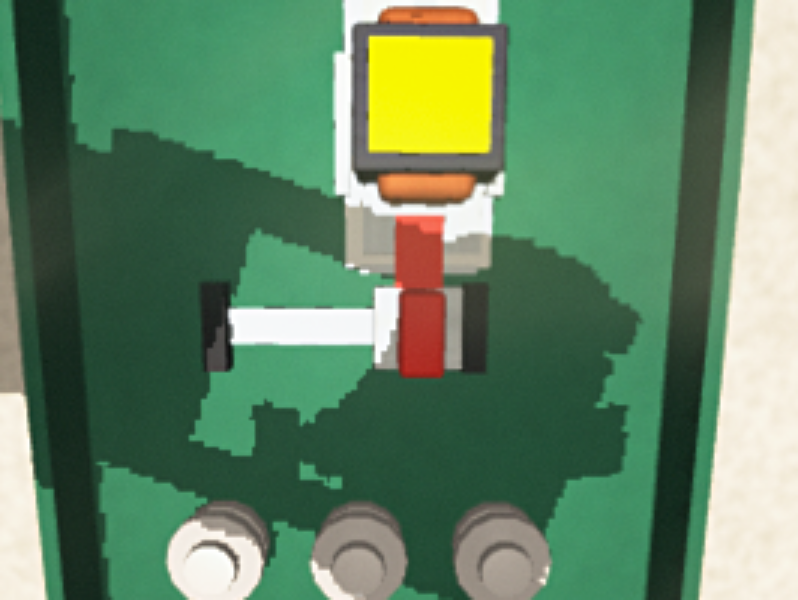

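The carriage sits against the far stop (x about 462), the tongue at (420,245) lies over the foot, and the transformer is seated. I'm handing in.

```bash
python3 -c "
from plant import ticket
print(ticket.job_done())"
```

```text
the job is handed in; nothing more can be done
None
```

The job is handed in: I pulled the slide back to its open stop, set the transformer down in its bay and released it, then pushed the slide to its far stop with its tongue over the foot and let go, at about 14.6 s on the robot's clock; no verdict was returned.

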